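# Load the sloped kit rack

### The arm

A 6-joint arm with a two-finger parallel gripper is mounted at the origin on a cart in front of the work surface, level with it; the furniture and walls round the work are solid. World frame = base frame: x ahead of the robot, y to its left, z up, the work surface at z = 0. Lengths are in m, angles in degrees, forces in N, time in s.
With the tool pointing down it reaches from about 0.4 to 0.825 m from the base axis. Payload 7 kg.
Tool frame: the origin (TCP) lies on the centre line of the jaws, within the pads' length; the fingertips stand r.tip_reach ahead of it and the grasp point (between the pads) is the TCP (r.tip_reach is the distance from the TCP to the fingertips, in m); z points along the fingers, y is the line along which they close (so a half turn about z gives the same grasp; the last joint's range is limited). The gripper opens to 88 mm and grips with 3 to 60 N. Pads are 19 mm wide; open, the fingers measure 130 mm over their backs; the gripper's body (78 mm by 193 mm) begins 47 mm behind the grasp point.
Start: joints at [82.454, 20.546, 0.682, 0, -70.136, -16.507], TCP at [0.275, 0.616, 0.246] pointing down, gripper open.
Joint ranges: [-176.03, 176.03], [-82.01, 121.73], [-58.28, 71.71], [-173.87, 95.51], [-174.79, -0.11], [-173.66, 173.66]. Speed limits (degrees/s): [136.94, 136.94, 172.46, 180, 180, 180].

### API

Orientations are given as [roll, pitch, yaw] about the fixed x, y, z axes, in that order (R = Rz(yaw) Ry(pitch) Rx(roll)).
In Python, from plant import sensors, cams, r gives the robot as it stands.
- The arm moves only by the tool drive_tool, never from a script. Its argument "rows" is a list of rows, each an object of numbers: "fingers": the gripper's target within -1 to 1 (fully open at 1, half-way at 0, shut at -1); "x", "y", "z": the shift along the tool's x, y, z in m; "spin": the turn about the tool's z in rad. A call has 1 to 10 rows; each row is the pose to reach, as a shift and turn from the pose commanded when the call began, along the tool's axes at that moment; what a row does not reach only later rows make up. A row lasts 1/8 s, in which the tool goes at most 62.5 mm and 10.7 degrees, less where a joint would pass 70% of its speed; a pose out of reach is approached as far as the arm can. A call with a gripper value outside its range is refused whole. The fingers move at their own pace and stop on an object; "newtons" is the grip in N (left out, the last holds). Time passes only in rows, so rows that repeat a pose let the fingers close. It gives the time, the measured TCP pose, the force, the opening and the grip force at its end, in the units of the state.
- sensors.get_state(): the state, without advancing time (a new reading comes with each control period).
- cams.capture(name): name is "scene" or "top" or "wrist"; returns a dict with "pixels" (420x560x3 uint8, red, green, blue), "intrinsics" (3x3 intrinsics, pixels), "eye" and "orientation" of the camera in the world; the wrist camera has in their place "T_tool_cam" (4x4, takes a point from camera to tool coordinates, whose origin is the TCP and whose axes are the flange's). Camera axes: x right, y up, looking along -z (the intrinsics and any distortion apply to the point x, -y, -z); pixel columns grow to the right and rows downward; lengths in m; the calibration is good to about 2 mm. The wrist camera is an equidistant fisheye: a pixel r from the principal point sees the ray r / f radians off the axis. A picture is of the moment at which its call begins: read the wrist's pose just before it. There is no depth.
- r.close_job(): hands the job in; it is judged then, once.
The state is a dict: "time_s": time; "joints": joint angles; "qd": joint speeds; "joint_torque": joint torques, N m; "tcp_pos": TCP position; "eef_rot": TCP orientation; "contact_force": force on the tool from outside, world axes, zero at the start; "moment": the same for the moment, N m; "gripper_width": finger opening in m; "gripper_force": force on a finger pad.
Only numpy, scipy, OpenCV 4.12 (cv2) and the standard library are available. Lean on these libraries where they do the work, as an engineer would, in place of code of your own. Each camera call takes 0.05 s, during which the arm holds its last target. There are 200 camera calls.

### The job

Load the kit rack for the next job: put the flat offcut and the long square stick each lengthways into the sloped chute whose mouth it fits, and slide each down under the cover until its end rests against the back stop. Press the screwdriver down into the spring clip by the middle of its handle, fully home on the seats with the blade pointing away from the robot. Leave the other things on the bench where they are.

Things in the scene. Friction and masses are not known exactly. Their poses are not given: they have to be found in the camera images.
- rack: plywood base board that carries the two chutes and the clip, 250 (x) x 280 (y) x 12 mm, fixed; origin at the centre of its underside; x points to the chutes' low ends, away from the robot within 0.2 rad. The three fixtures stand side by side 88 mm apart, in any order; their parts reach up to 100 mm over the table
- low_chute_ramp: sloped wooden chute with the low, wide mouth, 47 mm wide inside. Origin: middle of the floor at the foot of the back stop; x runs downhill to the stop's face (x = 0), y across, z square off the floor; slope 0.30 rad. Floor from x = -207 mm (high open end, near the robot) to 0, with 3 mm high, 6 mm thick side lips. Wood does not slide down by itself (friction about 1)
- low_mouth (a point): the low chute's mouth: middle of the floor at the near edge of its cover, 65 mm uphill of the back stop; axes as the ramp's. From here to the stop a clear cover on 6 mm side walls leaves 47 wide x 26 high mm inside; cover's top 31 mm off the floor. Over the 19 mm uphill of here steel guides flare about 6 mm out to each side and up
- tall_chute_ramp: sloped wooden chute with the tall, narrow mouth, 39 mm wide inside. Origin: middle of the floor at the foot of the back stop; x runs downhill to the stop's face (x = 0), y across, z square off the floor; slope 0.30 rad. Floor from x = -207 mm (high open end, near the robot) to 0, with 3 mm high, 6 mm thick side lips. Wood does not slide down by itself (friction about 1)
- tall_mouth (a point): the tall chute's mouth: middle of the floor at the near edge of its cover, 65 mm uphill of the back stop; axes as the ramp's. From here to the stop a clear cover on 6 mm side walls leaves 39 wide x 38 high mm inside; cover's top 43 mm off the floor. Over the 19 mm uphill of here steel guides flare about 6 mm out to each side and up
- clip_axis (a point): the spring clip: where the middle of the screwdriver's handle lies when home, 67 mm over the table; x level along the clip, away from the robot (parallel to the rack's x), y across, z up. Two pairs of 12 mm wide sprung steel arms at x = -34 and +34 mm; between them it is open for fingers down to 26 mm under the axis
- clip_mouth (a point): middle of the clip's mouth, 9 mm over clip_axis; axes the same. Here the lips of each pair of arms leave about 24 mm; they flare to some 39 mm at 26 mm over the axis. A 29 mm handle pressed straight down spreads them (with some 5 to 10 N) and they close over it on two wooden seats 14.5 mm under the axis
- flat_offcut: flat hardwood offcut, 40 (x) x 120 (y) x 20 mm, 0.065 kg nominal; origin at the centre of its underside. The thing's z axis is up.
- flat_offcut_centre (a point): the flat offcut's centre, 10 mm over its underside; axes as the body's
- square_offcut: long square stick of wood, 32 (x) x 130 (y) x 32 mm, 0.09 kg; origin at the centre of its underside. The thing's z axis is up.
- square_offcut_centre (a point): the square stick's centre, 16 mm over its underside; axes as the body's
- screwdriver: red-handled screwdriver lying down, 198 mm long, 0.085 kg; +y to the butt of the handle, -y to the blade tip; origin under the front end of the handle, its axis 14.5 mm higher. Handle 29 mm thick, y = 1 to 99 mm; shank 6 mm thick. At the start the blade points away from the robot within 0.4 rad
- handle_centre (a point): the middle of the screwdriver's handle, on its axis (body frame: y = 50 mm, z = 14.5 mm); axes as the body's
- blade_tip (a point): the tip of the screwdriver's blade, on its axis; axes as the body's
- short_offcut: bystander: short thick offcut, 45 (x) x 90 (y) x 35 mm, among the things to be loaded; origin under its centre
- cube_offcut: bystander: dark block, 60 x 60 x 45 mm; origin under its centre
- tape_measure: bystander: tape measure lying flat, about 74 x 93 x 34 mm, in front of the rack; origin under its middle
- glue_bottle: bystander: white glue bottle standing upright, 49 x 67 x 209 mm; origin under its centre
There are look-alikes about, which are no part of the job. What is shaped like the flat_offcut but pink or yellow is not meant.

How it is judged:
By the outcome, as a careful person would: the job done as asked, in the order asked, and still so for the second after the job is handed in, with the robot touching nothing.
It also fails if it takes over 72 s, if anything falls off the work surface, if the arm or the gripper's body presses on something with over 40 N, if the wrist force passes 120 N, or if a joint passes its speed limit or range.

## Working session

There is one attempt and no reset: what is moved stays moved. The work goes in short steps, Python scripts to look and compute and a tool call to move; the robot and the scene stay as the last step left them, time stands still between calls to the robot, and variables do not carry over. Pictures are saved under pics/ and viewed, at most 10 in all, crops included, and the job is handed in when it is done.

Besides the shell and the picture viewer there is one more tool, called as name([rows], argument=value, ...), one row to a line, values as JSON. drive_tool: Moves the arm, as the interface text tells. Its arguments: {"type":"object","properties":{"rows":{"type":"array"},"newtons":{"type":"number"}},"required":["rows"]}

```bash
ls; mkdir -p pics
python3 - <<'E'
from plant import sensors,cams,r
import cv2,numpy as np
print(r.tip_reach, sensors.get_state())
for n in ("scene","top"):
    c=cams.capture(n); cv2.imwrite(f"pics/{n}.png",c["pixels"][:,:,::-1]); print(n,c["intrinsics"],c["eye"],c["orientation"],[k for k in c])
c=cams.capture("wrist");print(c["intrinsics"],c["T_tool_cam"])
E
```

```text
pics
0.019 {'time_s': 0.0, 'joints': array([ 8.24547299e+01,  2.05898367e+01,  6.33205286e-01, -2.11625865e-02,
       -7.01359995e+01, -1.65063148e+01]), 'qd': array([ 0.02641123,  0.09632567, -0.06343018,  0.02873815,  0.01697734,
       -0.01611061]), 'joint_torque': array([ 2.21019204e-04, -5.82716596e+01,  2.93053347e+01,  6.99751407e+00,
        6.99750308e-03, -1.34531742e-04]), 'tcp_pos': array([0.27493674, 0.6159563 , 0.24463311]), 'eef_rot': array([ 1.79905534e+02, -7.24668560e-03, -2.40587858e+01]), 'contact_force': array([0.35212167, 0.11879585, 0.0087668 ]), 'moment': array([ 0.02748911, -0.02411747, -0.00393982]), 'gripper_force': 0.0, 'gripper_width': 0.08769606722326774}
scene [[483.12012235   0.         272.98361291]
 [  0.         483.12012235 203.64717847]
 [  0.           0.           1.        ]] [-0.42849151 -0.80456512  0.90843032] [ 56.19230335   1.30051927 -55.00888328] ['pixels', 'intrinsics', 'eye', 'orientation']
top [[533.06935979   0.         274.59850119]
 [  0.         533.06935979 210.65639422]
 [  0.           0.           1.        ]] [ 0.39557819 -0.0666577   1.82432168] [  5.81539254   0.89272173 -91.27490846] ['pixels', 'intrinsics', 'eye', 'orientation']
[[325.1922621    0.         284.55704177]
 [  0.         325.1922621  210.97875204]
 [  0.           0.           1.        ]] [[-1.32493126e-04  9.54789740e-01  2.97281912e-01  8.18339629e-02]
 [ 9.99999906e-01  2.49453077e-04 -3.55494636e-04  8.65633491e-04]
 [-4.13580519e-04  2.97281837e-01 -9.54789683e-01 -1.38567347e-01]
 [ 0.00000000e+00  0.00000000e+00  0.00000000e+00  1.00000000e+00]]
```

View pics/top.png

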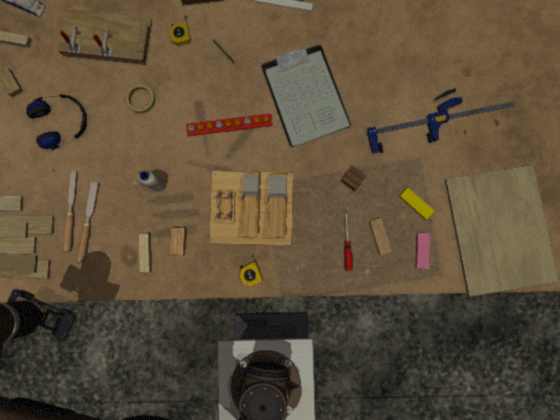

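View pics/scene.png

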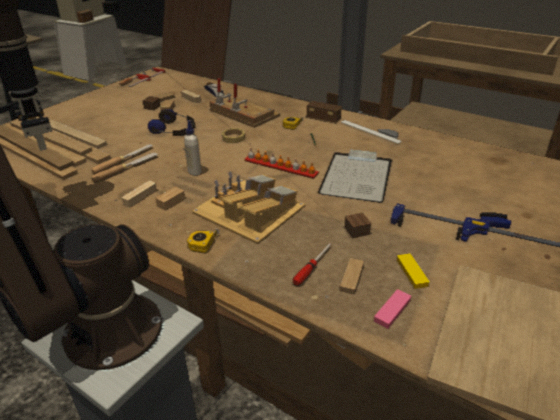

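The top view shows these candidates:
- **Flat offcut:** tan (381,236). The pink (423,251) and yellow (417,203) ones are look-alikes.
- **Square stick:** long piece (144,252). The short offcut at (178,240) could be mistaken for it.
- **Screwdriver:** red handle (348,255), with its tip near (347,215).
- **Rack:** (252,208), with the clip on the left (225,206) and chutes at (250,205) and (276,205).

I'll check these in one close crop.

```bash
cat > h.py <<'E'
import numpy as np,cv2
from scipy.spatial.transform import Rotation as R
from plant import sensors,cams,r
def pose():
    s=sensors.get_state(); return R.from_euler('xyz',s["eef_rot"],degrees=True).as_matrix(),np.array(s["tcp_pos"])
def shot(n):
    Rt,t=pose(); c=cams.capture(n)
    if n=="wrist":
        T=np.array(c["T_tool_cam"]); c["R"]=Rt@T[:3,:3]; c["e"]=t+Rt@T[:3,3]
    else: c["R"]=R.from_euler('xyz',c["orientation"],degrees=True).as_matrix(); c["e"]=np.array(c["eye"])
    c["n"]=n; c["K"]=np.array(c["intrinsics"]); return c
def ray(c,u,v):
    K=c["K"]; x=(u-K[0,2])/K[0,0]; y=(v-K[1,2])/K[1,1]
    if c["n"]=="wrist":
        th=np.hypot(x,y)+1e-12; s=np.sin(th)/th; d=np.array([x*s,-y*s,-np.cos(th)])
    else: d=np.array([x,-y,-1.])
    return c["R"]@d
def onz(c,u,v,z):
    d=ray(c,u,v); return c["e"]+d*(z-c["e"][2])/d[2]
def proj(c,p):
    q=c["R"].T@(np.asarray(p)-c["e"]); x,y,z=q[0],-q[1],-q[2]; K=c["K"]
    if c["n"]=="wrist":
        rr=np.hypot(x,y)+1e-12; th=np.arctan2(rr,z); a=np.array([x,y])/rr*th
    else: a=np.array([x,y])/z
    return a*K[0,0]+K[:2,2]
def save(c,name,box=None,f=1):
    im=c["pixels"][:,:,::-1]
    if box: im=im[box[1]:box[3],box[0]:box[2]]
    cv2.imwrite("pics/"+name,cv2.resize(im,None,fx=f,fy=f,interpolation=cv2.INTER_CUBIC))
def rect(m,c,z):  # min-area rect of mask contour cast on plane z: centre, long len, short len, long-axis angle(deg)
    cs=max(cv2.findContours(m.astype(np.uint8),0,1)[0],key=cv2.contourArea)[:,0,:]
    P=np.array([onz(c,u,v,z)[:2] for u,v in cs]); return rectP(P)
def rectP(P):
    (cx,cy),(w,h),a=cv2.minAreaRect((P*1000).astype(np.float32))
    if w<h: w,h,a=h,w,a+90
    return cx/1000,cy/1000,w,h,(a+90)%180-90
def shift(dp): # world shift -> tool axes
    Rt,_=pose(); return Rt.T@np.asarray(dp)
E
python3 - <<'E'
from h import *
c=shot("top"); save(c,"topcrop.png",(125,160,445,285),2.5)
hsv=cv2.cvtColor(c["pixels"],cv2.COLOR_RGB2HSV)
for n,(u,v),z in (("flat",(381,236),.02),("stick",(144,252),.032),("short",(178,240),.035),("driver",(348,255),.0145),("tape",(250,273),.034),("bottle",(148,178),.2)):
    print(n,hsv[v,u],onz(c,u,v,z).round(3))
print("bg",hsv[250,310])
for n,p in (("rackTL",(212,172)),("rackTR",(293,172)),("BL",(210,244)),("BR",(293,244))): print(n,onz(c,*p,.012).round(3))
E
```

```text
flat [ 14 108 132] [ 0.485 -0.4    0.02 ]
stick [ 18 103 153] [0.449 0.4   0.032]
short [ 15 120 142] [0.487 0.284 0.035]
driver [  3 223 136] [ 0.424 -0.287  0.014]
tape [18 40 63] [0.371 0.044 0.034]
bottle [ 16  62 115] [0.672 0.344 0.2  ]
bg [ 17 102 107]
rackTL [0.72  0.17  0.012]
rackTR [ 0.713 -0.109  0.012]
BL [0.472 0.18  0.012]
BR [ 0.466 -0.102  0.012]
```

View pics/topcrop.png

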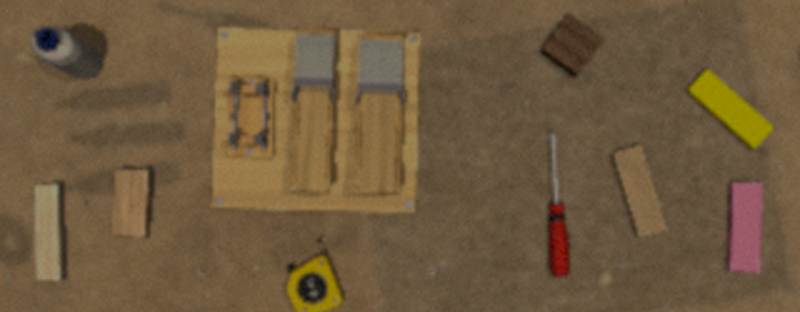

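The left chute's cover (crop x 293–336) is narrower than the right one's (357–405). So left to right it is clip, tall, low. The tan, pink and yellow pieces and the long and short sticks are as I listed them. I'll go above the rack first for a look.

drive_tool([
  {"x": 0.416, "y": 0.379, "z": -0.03, "spin": -0.35, "fingers": 1},
  {"x": 0.416, "y": 0.379, "z": -0.03, "spin": -0.35, "fingers": 1},
  {"x": 0.416, "y": 0.379, "z": -0.03, "spin": -0.35, "fingers": 1},
  {"x": 0.416, "y": 0.379, "z": -0.03, "spin": -0.35, "fingers": 1},
  {"x": 0.416, "y": 0.379, "z": -0.03, "spin": -0.35, "fingers": 1},
  {"x": 0.416, "y": 0.379, "z": -0.03, "spin": -0.35, "fingers": 1},
  {"x": 0.416, "y": 0.379, "z": -0.03, "spin": -0.35, "fingers": 1},
  {"x": 0.416, "y": 0.379, "z": -0.03, "spin": -0.35, "fingers": 1},
  {"x": 0.416, "y": 0.379, "z": -0.03, "spin": -0.35, "fingers": 1},
  {"x": 0.416, "y": 0.379, "z": -0.03, "spin": -0.35, "fingers": 1},
])

```text
time_s: 1.45
tcp_pos: [0.5014, 0.0971, 0.2757]
eef_rot: [180.0, -0.0, -4.3]
contact_force: [-0.1, 0.0, -0.8]
gripper_width: 0.0878
gripper_force: 0.0
```

Run:
```python
from h import *
s=sensors.get_state();print(s["joints"].round(1),s["tcp_pos"],s["eef_rot"],s["time_s"])
c=shot("wrist"); save(c,"w1.png")
```

```text
[ 33.    3.8 -17.    0.  -69.2  52.6] [0.50139299 0.0970961  0.27565392] [ 1.79981034e+02 -2.87990735e-03 -4.31343015e+00] 1.45
```

View pics/w1.png

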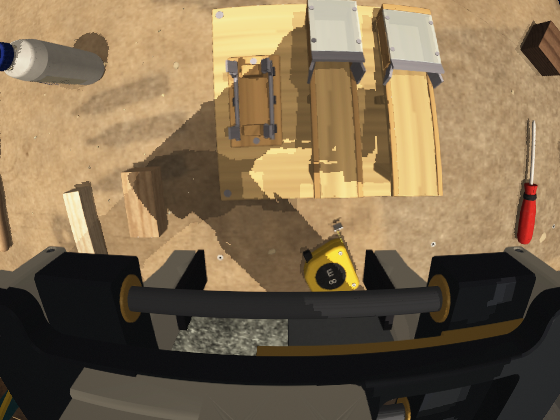

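The wrist view shows the bottle (60,60), the clip (255,100), the tall chute (335,130), the low chute (415,130), the tape (330,270) and the screwdriver (530,190). Next I'll go over the flat offcut.

drive_tool([
  {"x": 0.021, "y": 0.497, "z": 0.125, "spin": -0.354, "fingers": 1},
  {"x": 0.021, "y": 0.497, "z": 0.125, "spin": -0.354, "fingers": 1},
  {"x": 0.021, "y": 0.497, "z": 0.125, "spin": -0.354, "fingers": 1},
  {"x": 0.021, "y": 0.497, "z": 0.125, "spin": -0.354, "fingers": 1},
  {"x": 0.021, "y": 0.497, "z": 0.125, "spin": -0.354, "fingers": 1},
  {"x": 0.021, "y": 0.497, "z": 0.125, "spin": -0.354, "fingers": 1},
  {"x": 0.021, "y": 0.497, "z": 0.125, "spin": -0.354, "fingers": 1},
  {"x": 0.021, "y": 0.497, "z": 0.125, "spin": -0.354, "fingers": 1},
  {"x": 0.021, "y": 0.497, "z": 0.125, "spin": -0.354, "fingers": 1},
  {"x": 0.021, "y": 0.497, "z": 0.125, "spin": -0.354, "fingers": 1},
])

```text
time_s: 2.75
tcp_pos: [0.4868, -0.3966, 0.1494]
eef_rot: [-179.9, 0.1, 16.2]
contact_force: [0.4, -0.8, 0.5]
gripper_width: 0.0879
gripper_force: 0.0
```

Run:
```python
from h import *
s=sensors.get_state();print(s["joints"].round(1),s["tcp_pos"],s["eef_rot"],s["time_s"])
c=shot("wrist"); save(c,"w2.png")
print(proj(c,[.485,-.4,.02]))
```

```text
[-21.4  20.5 -12.7  -0.  -56.9 127.6] [ 0.48680942 -0.39659912  0.1493723 ] [-1.79929116e+02  7.80162218e-02  1.62288677e+01] 2.75
[286.27022371 211.00565452]
```

View pics/w2.png

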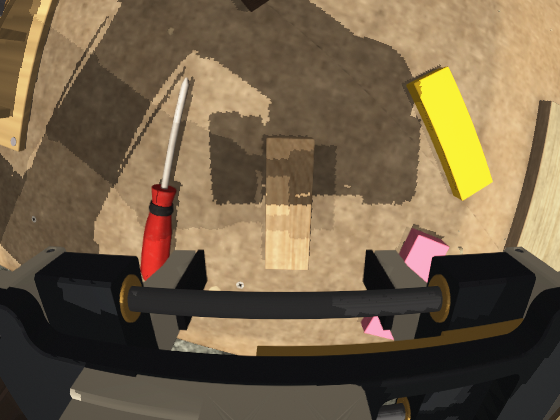

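The offcut sits squarely between the fingers, with its top face at corners (267,138), (314,138), (265,269) and (309,269). The screwdriver is at (160,210), and pink and yellow are to the right.

Run:
```python
from h import *
c=shot("wrist"); 
P=np.array([onz(c,u,v,.02)[:2] for u,v in ((267,138),(314,138),(265,269),(309,269))])
print(P.round(4),rectP(P)); m=P.mean(0); t=pose()[1]
print("tool shift",shift([m[0]-t[0],m[1]-t[1],.027-t[2]]).round(4))
h=[(152,275),(168,278),(150,188),(174,188),(186,80)]
for p in h: print(onz(c,*p,.0145).round(4))
```

```text
[[ 0.5411 -0.3664]
 [ 0.552  -0.4035]
 [ 0.4255 -0.3962]
 [ 0.437  -0.4354]] (0.4887691040039063, -0.3998567199707031, 119.91962432861328, 40.840003967285156, 15.527852058410645)
tool shift [1.000e-04 5.300e-03 1.236e-01]
[ 0.3799 -0.2881  0.0145]
[ 0.3824 -0.3056  0.0145]
[ 0.4697 -0.2736  0.0145]
[ 0.476  -0.2968  0.0145]
[ 0.5715 -0.2853  0.0145]
```

drive_tool([
  {"x": 0.0, "y": 0.005, "z": 0.06, "spin": 0.01, "fingers": 1},
  {"x": 0.0, "y": 0.005, "z": 0.11, "spin": 0.01, "fingers": 1},
  {"x": 0.0, "y": 0.005, "z": 0.123, "spin": 0.01, "fingers": 1},
  {"x": 0.0, "y": 0.005, "z": 0.123, "spin": 0.01, "fingers": 1},
  {"x": 0.0, "y": 0.005, "z": 0.123, "spin": 0.01, "fingers": -1},
  {"x": 0.0, "y": 0.005, "z": 0.123, "spin": 0.01, "fingers": -1},
  {"x": 0.0, "y": 0.005, "z": 0.123, "spin": 0.01, "fingers": -1},
  {"x": 0.0, "y": 0.005, "z": 0.123, "spin": 0.01, "fingers": -1},
  {"x": 0.0, "y": 0.005, "z": 0.123, "spin": 0.01, "fingers": -1},
], newtons=15)

```text
time_s: 3.98
tcp_pos: [0.4882, -0.4014, 0.0277]
eef_rot: [180.0, -0.0, 15.7]
contact_force: [0.1, 0.9, 1.0]
gripper_width: 0.0434
gripper_force: 0.4
```

Run:
```python
from h import *
s=sensors.get_state();print(s["gripper_width"],s["gripper_force"],s["tcp_pos"],s["eef_rot"])
c=shot("top")
q=lambda u,v:(u/2.5+125,v/2.5+160)
C=np.array([onz(c,*q(*p),.012) for p in ((218,27),(420,30),(415,212),(212,208))]);print(C.round(4))
ctr=C.mean(0); d=(C[0]+C[1]-C[2]-C[3])[:2]; e=(C[0]+C[3]-C[1]-C[2])[:2]
print(ctr, np.degrees(np.arctan2(d[1],d[0])),np.degrees(np.arctan2(-e[0],e[1])),np.hypot(*d)/2,np.hypot(*e)/2)
```

```text
0.04336628873543486 0.3768975008279085 [ 0.48818724 -0.40140933  0.02768145] [ 1.79995950e+02 -3.97824189e-03  1.57037698e+01]
[[ 0.7241  0.1697  0.012 ]
 [ 0.7129 -0.1088  0.012 ]
 [ 0.463  -0.0956  0.012 ]
 [ 0.4747  0.1804  0.012 ]]
[0.5936855  0.03641524 0.012     ] -2.7510494506935306 -2.364650646396768 0.24995032151014818 0.27748792853329296
```

drive_tool([
  {"z": 0, "fingers": -1},
  {"z": -0.05, "fingers": -1},
  {"z": -0.1, "fingers": -1},
  {"x": 0.107, "y": -0.337, "z": -0.17, "spin": 0.318, "fingers": -1},
  {"x": 0.107, "y": -0.337, "z": -0.17, "spin": 0.318, "fingers": -1},
  {"x": 0.107, "y": -0.337, "z": -0.17, "spin": 0.318, "fingers": -1},
  {"x": 0.107, "y": -0.337, "z": -0.17, "spin": 0.318, "fingers": -1},
  {"x": 0.107, "y": -0.337, "z": -0.17, "spin": 0.318, "fingers": -1},
  {"x": 0.107, "y": -0.337, "z": -0.17, "spin": 0.318, "fingers": -1},
  {"x": 0.107, "y": -0.337, "z": -0.17, "spin": 0.318, "fingers": -1},
])

```text
invalid input
```

Run:
```python
from h import *
s=sensors.get_state();print(s["gripper_width"],s["gripper_force"],s["tcp_pos"],s["eef_rot"])
c=shot("wrist"); save(c,"w3.png"); np.save("w3.npy",[c],allow_pickle=True)
```

```text
0.03952054593312979 14.999075084924698 [ 0.48812815 -0.40135779  0.02760939] [-1.79995473e+02  4.86425555e-03  1.57038354e+01]
```

View pics/w3.png

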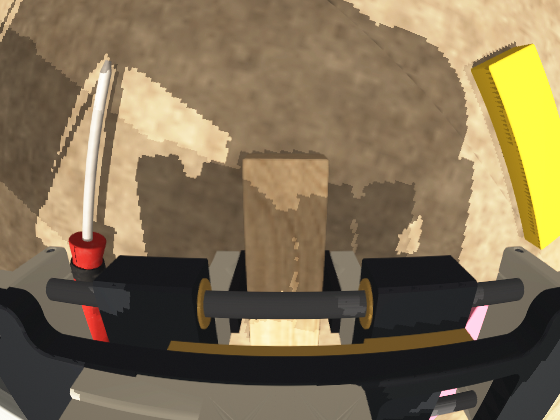

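The move was refused, so I'm still at the offcut, which is gripped at 15 N. I'll resend it with all keys.

drive_tool([
  {"x": 0.0, "y": 0.0, "z": -0.05, "spin": 0.0, "fingers": -1},
  {"x": 0.0, "y": 0.0, "z": -0.1, "spin": 0.0, "fingers": -1},
  {"x": 0.107, "y": -0.337, "z": -0.17, "spin": 0.318, "fingers": -1},
  {"x": 0.107, "y": -0.337, "z": -0.17, "spin": 0.318, "fingers": -1},
  {"x": 0.107, "y": -0.337, "z": -0.17, "spin": 0.318, "fingers": -1},
  {"x": 0.107, "y": -0.337, "z": -0.17, "spin": 0.318, "fingers": -1},
  {"x": 0.107, "y": -0.337, "z": -0.17, "spin": 0.318, "fingers": -1},
  {"x": 0.107, "y": -0.337, "z": -0.17, "spin": 0.318, "fingers": -1},
  {"x": 0.107, "y": -0.337, "z": -0.17, "spin": 0.318, "fingers": -1},
  {"x": 0.107, "y": -0.337, "z": -0.17, "spin": 0.318, "fingers": -1},
])

```text
time_s: 5.32
tcp_pos: [0.4997, -0.0479, 0.1974]
eef_rot: [180.0, 0.0, -2.5]
contact_force: [0.7, 0.5, -0.4]
gripper_width: 0.0397
gripper_force: 15.0
```

Run:
```python
from h import *
s=sensors.get_state();print(s["gripper_width"],s["gripper_force"],s["tcp_pos"],s["eef_rot"],s["joints"])
c=shot("wrist"); save(c,"w4.png",None,1.4); np.save("w4.npy",np.array([c],dtype=object),allow_pickle=True)
```

```text
0.03965139118176603 14.985520541667938 [ 0.4997129  -0.04786854  0.19737208] [ 1.79998503e+02  2.29302269e-02 -2.45941489e+00] [ 1.69854492e+01  6.44592585e+00 -2.47548884e+01 -7.27257865e-03
 -5.88213066e+01  7.05589025e+01]
```

View pics/w4.png

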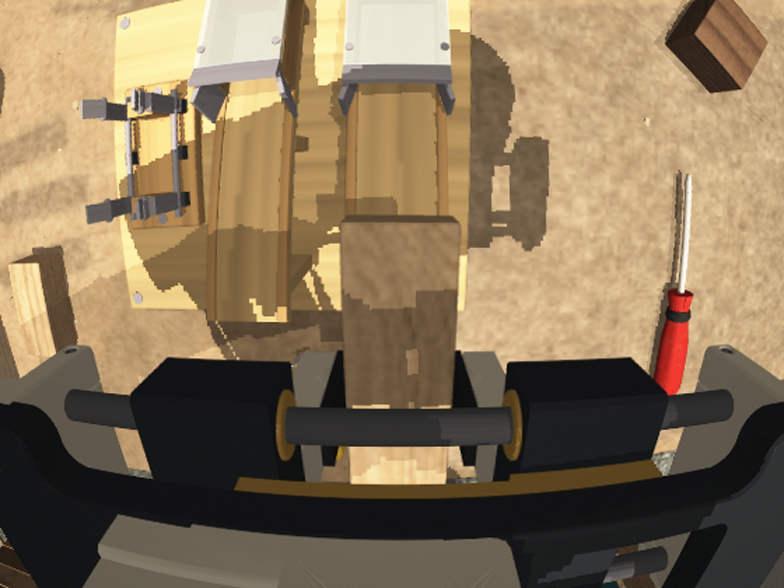

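The offcut is held centred. The low cover's front edge runs from (344,67) to (453,68), so the chute centreline lies exactly on the tool's plane. From the cover's 59 mm width, its front edge is at about x = 0.632, z = 0.085, which puts the floor's high end at about x = 0.487, z = 0.097. I'll go down to just above it.

drive_tool([
  {"x": 0.04, "y": 0.0, "z": 0.04, "spin": 0.0, "fingers": -1},
  {"x": 0.04, "y": 0.0, "z": 0.063, "spin": 0.0, "fingers": -1},
  {"x": 0.04, "y": 0.0, "z": 0.067, "spin": 0.0, "fingers": -1},
  {"x": 0.04, "y": 0.0, "z": 0.067, "spin": 0.0, "fingers": -1},
])

```text
time_s: 5.88
tcp_pos: [0.5398, -0.0506, 0.1307]
eef_rot: [180.0, 0.0, -2.6]
contact_force: [0.3, 0.5, 0.1]
gripper_width: 0.0401
gripper_force: 15.0
```

drive_tool([
  {"x": 0.0, "y": 0.0, "z": 0.004, "spin": 0.0, "fingers": -1},
  {"x": 0.001, "y": 0.0, "z": 0.007, "spin": 0.0, "fingers": -1},
  {"x": 0.002, "y": 0.0, "z": 0.01, "spin": 0.0, "fingers": -1},
  {"x": 0.002, "y": 0.0, "z": 0.01, "spin": 0.0, "fingers": -1},
], newtons=5)

```text
time_s: 6.38
tcp_pos: [0.5421, -0.0497, 0.1206]
eef_rot: [-180.0, -0.0, -2.5]
contact_force: [-0.1, -0.4, 0.5]
gripper_width: 0.04
gripper_force: 5.0
```

drive_tool([
  {"x": 0.001, "y": 0.0, "z": 0.004, "spin": 0.0, "fingers": -1},
  {"x": 0.002, "y": 0.0, "z": 0.007, "spin": 0.0, "fingers": -1},
  {"x": 0.003, "y": 0.0, "z": 0.01, "spin": 0.0, "fingers": -1},
  {"x": 0.003, "y": 0.0, "z": 0.01, "spin": 0.0, "fingers": -1},
])

```text
time_s: 6.88
tcp_pos: [0.5449, -0.05, 0.1102]
eef_rot: [180.0, 0.0, -2.5]
contact_force: [0.0, 0.3, 0.5]
gripper_width: 0.0403
gripper_force: 5.0
```

Run:
```python
from h import *
s=sensors.get_state();print(s["contact_force"].round(1),s["moment"].round(2))
c=shot("scene"); save(c,"s1.png",(190,130,330,235),5)
```

```text
[0.  0.3 0.5] [-0.02 -0.02 -0.01]
```

View pics/s1.png

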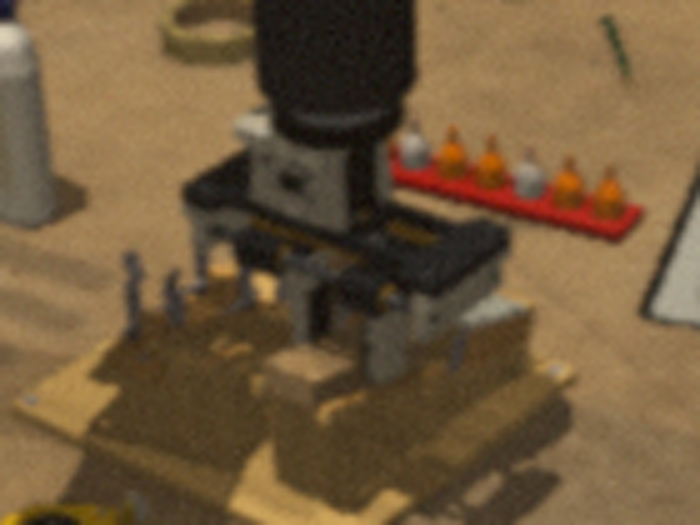

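The crop shows the offcut's rear end right at the top of the chute (310,370). I'll keep lowering and watch the force.

drive_tool([
  {"x": 0.0, "y": 0.0, "z": 0.003, "spin": 0.0, "fingers": -1},
  {"x": 0.001, "y": 0.0, "z": 0.005, "spin": 0.0, "fingers": -1},
  {"x": 0.001, "y": 0.0, "z": 0.005, "spin": 0.0, "fingers": -1},
])

```text
time_s: 7.3
tcp_pos: [0.546, -0.05, 0.1055]
eef_rot: [180.0, -0.0, -2.5]
contact_force: [-0.9, -0.6, -0.7]
gripper_width: 0.0396
gripper_force: 5.0
```

drive_tool([
  {"x": 0.0, "y": 0.0, "z": 0.003, "spin": 0.0, "fingers": -1},
  {"x": 0.0, "y": 0.0, "z": 0.003, "spin": 0.0, "fingers": -1},
])

```text
time_s: 7.55
tcp_pos: [0.5465, -0.05, 0.103]
eef_rot: [180.0, -0.1, -2.5]
contact_force: [-0.1, -0.9, 3.3]
gripper_width: 0.0399
gripper_force: 5.0
```

drive_tool([
  {"x": 0.0, "y": 0.0, "z": 0.003, "spin": 0.0, "fingers": -1},
  {"x": 0.0, "y": 0.0, "z": 0.003, "spin": 0.0, "fingers": -1},
])

```text
time_s: 7.8
tcp_pos: [0.5467, -0.05, 0.1012]
eef_rot: [180.0, -0.1, -2.5]
contact_force: [-3.3, 1.4, 14.4]
gripper_width: 0.04
gripper_force: 11.9
```

It is flush on the floor now. I'll release with a modest opening, lift, back off and close the fingers.

drive_tool([
  {"x": 0.0, "y": 0.0, "z": -0.003, "spin": 0.0, "fingers": -1},
  {"x": 0.0, "y": 0.0, "z": -0.003, "spin": 0.0, "fingers": 0.25},
  {"x": 0.0, "y": 0.0, "z": -0.003, "spin": 0.0, "fingers": 0.25},
  {"x": 0.0, "y": 0.0, "z": -0.003, "spin": 0.0, "fingers": 0.25},
  {"x": 0.0, "y": 0.0, "z": -0.06, "spin": 0.0, "fingers": 0.25},
  {"x": -0.04, "y": 0.0, "z": -0.065, "spin": 0.0, "fingers": -1},
  {"x": -0.088, "y": 0.0, "z": -0.065, "spin": 0.0, "fingers": -1},
  {"x": -0.088, "y": 0.0, "z": -0.065, "spin": 0.0, "fingers": -1},
])

```text
time_s: 8.8
tcp_pos: [0.4546, -0.0464, 0.1644]
eef_rot: [-180.0, 0.1, -2.5]
contact_force: [0.6, -0.4, 0.5]
gripper_width: 0.0301
gripper_force: 0.0
```

Run:
```python
from h import *
s=sensors.get_state();print(s["gripper_width"],s["tcp_pos"])
c=shot("wrist"); save(c,"w5.png",None,1.4)
```

```text
0.030137731592336323 [ 0.45456071 -0.04638892  0.16438121]
```

View pics/w5.png

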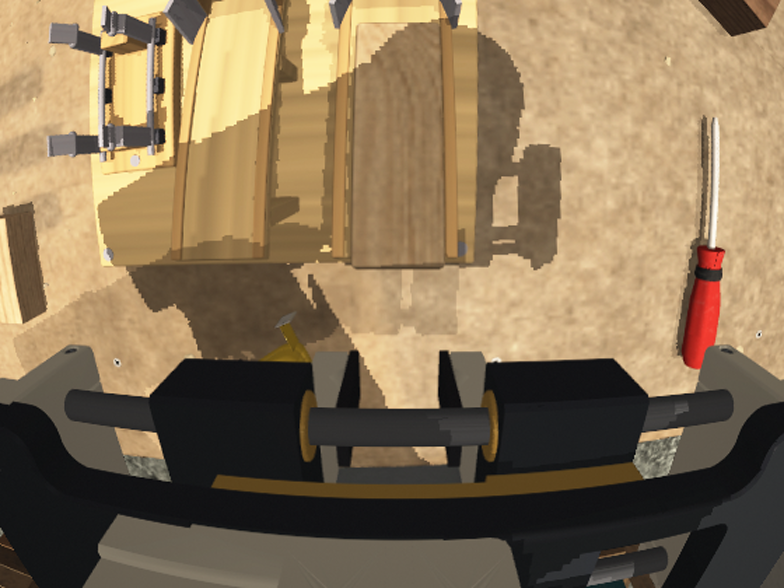

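The offcut lies straight between the low chute's lips, from (352,266) to (447,25), with its near end flush with the floor's high end. I'll push it with closed fingers.

drive_tool([
  {"x": 0.0, "y": 0.0, "z": 0.02, "spin": 0.0, "fingers": -1},
  {"x": 0.005, "y": 0.0, "z": 0.034, "spin": 0.0, "fingers": -1},
  {"x": 0.018, "y": 0.0, "z": 0.036, "spin": 0.0, "fingers": -1},
  {"x": 0.035, "y": 0.0, "z": 0.041, "spin": 0.0, "fingers": -1},
  {"x": 0.05, "y": 0.0, "z": 0.046, "spin": 0.0, "fingers": -1},
  {"x": 0.065, "y": 0.0, "z": 0.0505, "spin": 0.0, "fingers": -1},
  {"x": 0.08, "y": 0.0, "z": 0.055, "spin": 0.0, "fingers": -1},
  {"x": 0.092, "y": 0.0, "z": 0.059, "spin": 0.0, "fingers": -1},
  {"x": 0.092, "y": 0.0, "z": 0.059, "spin": 0.0, "fingers": -1},
])

```text
time_s: 9.98
tcp_pos: [0.5505, -0.0502, 0.105]
eef_rot: [180.0, 0.0, -2.5]
contact_force: [-0.8, -0.3, 0.2]
gripper_width: 0.0004
gripper_force: 0.0
```

drive_tool([
  {"x": 0.005, "y": 0.0, "z": 0.0015, "spin": 0.0, "fingers": -1},
  {"x": 0.01, "y": 0.0, "z": 0.003, "spin": 0.0, "fingers": -1},
  {"x": 0.01, "y": 0.0, "z": 0.003, "spin": 0.0, "fingers": -1},
])

```text
time_s: 10.35
tcp_pos: [0.5602, -0.0505, 0.1026]
eef_rot: [-180.0, -0.0, -2.5]
contact_force: [0.5, -0.9, 0.0]
gripper_width: 0.0005
gripper_force: 0.0
```

drive_tool([
  {"x": 0.004, "y": 0.0, "z": 0.001, "spin": 0.0, "fingers": -1},
  {"x": 0.004, "y": 0.0, "z": 0.001, "spin": 0.0, "fingers": -1},
])

```text
time_s: 10.6
tcp_pos: [0.5641, -0.0507, 0.1016]
eef_rot: [180.0, -0.0, -2.5]
contact_force: [-0.5, -0.7, 0.9]
gripper_width: 0.0007
gripper_force: 0.0
```

drive_tool([
  {"x": 0.003, "y": 0.0, "z": 0.001, "spin": 0.0, "fingers": -1},
  {"x": 0.003, "y": 0.0, "z": 0.001, "spin": 0.0, "fingers": -1},
])

```text
time_s: 10.85
tcp_pos: [0.5665, -0.0509, 0.1006]
eef_rot: [180.0, 0.1, -2.5]
contact_force: [-2.4, 0.7, 3.2]
gripper_width: 0.0004
gripper_force: 1.7
```

drive_tool([
  {"x": 0.003, "y": 0.0, "z": 0.001, "spin": 0.0, "fingers": -1},
  {"x": 0.003, "y": 0.0, "z": 0.001, "spin": 0.0, "fingers": -1},
])

```text
time_s: 11.1
tcp_pos: [0.5668, -0.051, 0.1003]
eef_rot: [180.0, 0.3, -2.5]
contact_force: [-16.0, 5.2, 21.1]
gripper_width: 0.0006
gripper_force: 11.1
```

drive_tool([
  {"x": -0.012, "y": 0.0, "z": -0.01, "spin": 0.0, "fingers": -1},
  {"x": -0.012, "y": 0.0, "z": -0.01, "spin": 0.0, "fingers": -1},
])

```text
time_s: 11.35
tcp_pos: [0.5582, -0.0504, 0.1105]
eef_rot: [-180.0, -0.1, -2.5]
contact_force: [-0.3, -0.1, 0.3]
gripper_width: 0.0008
gripper_force: 0.0
```

drive_tool([
  {"x": 0.007, "y": 0.0, "z": 0.003, "spin": 0.0, "fingers": -1},
  {"x": 0.01, "y": 0.0, "z": 0.004, "spin": 0.0, "fingers": -1},
  {"x": 0.01, "y": 0.0, "z": 0.004, "spin": 0.0, "fingers": -1},
])

```text
time_s: 11.72
tcp_pos: [0.5681, -0.051, 0.1051]
eef_rot: [180.0, 0.1, -2.5]
contact_force: [-2.4, 0.3, 2.6]
gripper_width: 0.0005
gripper_force: 1.4
```

drive_tool([
  {"x": 0.004, "y": 0.0, "z": 0.0, "spin": 0.0, "fingers": -1},
  {"x": 0.004, "y": 0.0, "z": 0.0, "spin": 0.0, "fingers": -1},
])

```text
time_s: 11.98
tcp_pos: [0.5687, -0.0511, 0.1049]
eef_rot: [180.0, 0.4, -2.6]
contact_force: [-14.1, 6.1, 13.3]
gripper_width: 0.0003
gripper_force: 8.9
```

The end face is solid at the same place at two heights (x shift 1.5 mm for 4.5 mm height, which matches the lean), so the offcut is against the stop. Next is the stick.

drive_tool([
  {"x": -0.012, "y": 0.0, "z": -0.01, "spin": 0.0, "fingers": -1},
  {"x": -0.03, "y": 0.0, "z": -0.07, "spin": 0.0, "fingers": -1},
  {"x": -0.14, "y": -0.445, "z": -0.1, "spin": -0.045, "fingers": 1},
  {"x": -0.14, "y": -0.445, "z": -0.1, "spin": -0.045, "fingers": 1},
  {"x": -0.14, "y": -0.445, "z": -0.1, "spin": -0.045, "fingers": 1},
  {"x": -0.14, "y": -0.445, "z": -0.1, "spin": -0.045, "fingers": 1},
  {"x": -0.14, "y": -0.445, "z": -0.1, "spin": -0.045, "fingers": 1},
  {"x": -0.14, "y": -0.445, "z": -0.1, "spin": -0.045, "fingers": 1},
  {"x": -0.14, "y": -0.445, "z": -0.06, "spin": -0.045, "fingers": 1},
  {"x": -0.14, "y": -0.445, "z": -0.06, "spin": -0.045, "fingers": 1},
])

```text
time_s: 13.22
tcp_pos: [0.4505, 0.4021, 0.1645]
eef_rot: [180.0, 0.0, 0.2]
contact_force: [-0.0, -1.2, -0.1]
gripper_width: 0.0747
gripper_force: 0.0
```

Run:
```python
from h import *
s=sensors.get_state();print(s["joints"].round(1),s["gripper_width"])
c=shot("wrist"); cv2.imwrite("pics/w6.png",c["pixels"][:,:,::-1]); np.save("w6.npy",np.array([c],dtype=object),allow_pickle=True)
u,v=proj(c,[.449,.4,.032]); print(u,v)
hsv=cv2.cvtColor(c["pixels"],cv2.COLOR_RGB2HSV)
print(hsv[110:300:10,int(u)].tolist()); print(hsv[int(v),int(u)-60:int(u)+60:5].tolist())
```

```text
[ 60.3  17.6 -14.9  -0.  -57.6  29.9] 0.07469815627346436
285.3802654441192 209.27181445625587
[[16, 102, 125], [16, 104, 125], [16, 107, 122], [17, 98, 175], [17, 95, 179], [16, 93, 178], [17, 97, 129], [16, 93, 131], [17, 93, 131], [16, 94, 125], [17, 97, 129], [16, 96, 133], [16, 95, 129], [16, 94, 122], [16, 92, 178], [17, 94, 169], [17, 89, 169], [17, 110, 116], [16, 110, 114]]
[[17, 103, 89], [16, 106, 82], [17, 103, 72], [16, 102, 70], [16, 99, 72], [16, 101, 68], [16, 110, 116], [16, 107, 126], [16, 105, 95], [17, 93, 165], [17, 99, 162], [16, 92, 127], [16, 94, 127], [17, 99, 121], [17, 93, 129], [17, 91, 131], [16, 108, 90], [16, 109, 183], [16, 109, 184], [17, 107, 190], [17, 102, 200], [18, 96, 228], [17, 99, 226], [18, 99, 226]]
```

Run:
```python
from h import *
c=np.load("w6.npy",allow_pickle=True)[0]
hsv=cv2.cvtColor(c["pixels"],cv2.COLOR_RGB2HSV).astype(float)
S=cv2.GaussianBlur(hsv[:,:,1],(0,0),1); V=hsv[:,:,2]
for a,b in ((145,165),(180,200),(215,235),(250,268)):
    p=S[a:b].mean(0); w=V[a:b].mean(0); print((a+b)/2,"S",[int(x) for x in p[255:320:2]]," V",[int(x) for x in w[255:320:2]])
for a,b in ((274,282),(288,296)):
    p=S[:,a:b].mean(1);print(a,"top",[int(x) for x in p[124:150:2]],"bot",[int(x) for x in p[262:290:2]])
```

```text
155.0 S [108, 108, 109, 109, 108, 102, 92, 89, 88, 91, 96, 95, 91, 88, 89, 95, 100, 98, 93, 89, 88, 88, 88, 88, 95, 105, 107, 106, 106, 106, 106, 105, 106]  V [125, 125, 124, 100, 87, 89, 175, 182, 180, 177, 169, 174, 183, 186, 183, 176, 171, 175, 179, 181, 180, 179, 181, 183, 165, 114, 114, 114, 114, 115, 115, 115, 115]
190.0 S [107, 108, 108, 107, 106, 105, 98, 93, 91, 92, 97, 97, 93, 91, 91, 93, 99, 101, 98, 94, 92, 91, 91, 91, 95, 105, 107, 108, 108, 109, 107, 107, 106]  V [112, 113, 115, 103, 88, 91, 115, 150, 153, 150, 142, 144, 125, 125, 126, 127, 121, 114, 116, 122, 125, 129, 131, 130, 122, 88, 89, 88, 91, 102, 125, 144, 164]
225.0 S [107, 107, 107, 108, 108, 107, 104, 95, 91, 91, 95, 98, 95, 92, 91, 94, 101, 102, 99, 94, 91, 91, 90, 88, 92, 104, 106, 106, 107, 106, 105, 106, 107]  V [91, 96, 100, 100, 101, 88, 88, 148, 156, 156, 149, 146, 125, 127, 129, 128, 120, 118, 123, 129, 132, 132, 133, 154, 168, 148, 180, 179, 181, 183, 185, 184, 183]
259.0 S [107, 109, 108, 109, 109, 108, 107, 102, 91, 89, 93, 96, 93, 90, 90, 94, 102, 102, 97, 92, 89, 89, 92, 96, 98, 106, 109, 109, 109, 109, 109, 109, 108]  V [118, 116, 115, 115, 115, 102, 98, 99, 177, 182, 177, 172, 181, 180, 174, 172, 164, 166, 174, 177, 179, 177, 174, 169, 174, 116, 116, 118, 121, 120, 121, 123, 122]
274 top [105, 104, 103, 101, 95, 93, 93, 93, 93, 93, 92, 92, 92] bot [93, 94, 94, 94, 94, 96, 102, 105, 105, 106, 106, 106, 106, 107]
288 top [107, 108, 107, 103, 95, 93, 92, 92, 92, 92, 91, 91, 92] bot [97, 96, 97, 97, 97, 98, 105, 108, 108, 108, 109, 109, 107, 107]
```

Run:
```python
from h import *
c=np.load("w6.npy",allow_pickle=True)[0]
P=np.array([onz(c,u,v,.032)[:2] for u,v in ((265.5,132),(304,132),(270.5,273),(304,273))])
print(P.round(4),rectP(P)); m=P.mean(0); t=pose()[1]
print("tool shift",shift([m[0]-t[0],m[1]-t[1],.030-t[2]]).round(4))
a=P[:2].mean(0)-P[2:].mean(0); print(np.degrees(np.arctan2(a[1],a[0])),np.hypot(*a))
```

```text
[[0.5159 0.4167]
 [0.516  0.3848]
 [0.3863 0.4138]
 [0.3863 0.3822]] (0.45109182739257814, 0.39945651245117186, 130.1936798095703, 31.85812759399414, 1.1546300649642944)
tool shift [0.001  0.0037 0.1331]
1.2279315641442747 0.1296311934471792
```

drive_tool([
  {"x": 0.001, "y": 0.004, "z": 0.06, "spin": -0.017, "fingers": 1},
  {"x": 0.001, "y": 0.004, "z": 0.115, "spin": -0.017, "fingers": 1},
  {"x": 0.001, "y": 0.004, "z": 0.133, "spin": -0.017, "fingers": 1},
  {"x": 0.001, "y": 0.004, "z": 0.133, "spin": -0.017, "fingers": 0},
  {"x": 0.001, "y": 0.004, "z": 0.133, "spin": -0.017, "fingers": -1},
  {"x": 0.001, "y": 0.004, "z": 0.133, "spin": -0.017, "fingers": -1},
  {"x": 0.001, "y": 0.004, "z": 0.133, "spin": -0.017, "fingers": -1},
  {"x": 0.001, "y": 0.004, "z": 0.133, "spin": -0.017, "fingers": -1},
  {"x": 0.001, "y": 0.004, "z": 0.133, "spin": -0.017, "fingers": -1},
  {"x": 0.001, "y": 0.004, "z": 0.133, "spin": -0.017, "fingers": -1},
], newtons=15)

```text
time_s: 14.52
tcp_pos: [0.4528, 0.3961, 0.033]
eef_rot: [-180.0, -0.0, 1.1]
contact_force: [-0.8, 1.2, 3.4]
gripper_width: 0.0319
gripper_force: 15.0
```

drive_tool([
  {"x": 0.0, "y": 0.0, "z": -0.06, "spin": 0.0, "fingers": -1},
  {"x": 0.0, "y": 0.0, "z": -0.12, "spin": 0.0, "fingers": -1},
  {"x": 0.079, "y": 0.359, "z": -0.15, "spin": 0.063, "fingers": -1},
  {"x": 0.079, "y": 0.359, "z": -0.15, "spin": 0.063, "fingers": -1},
  {"x": 0.079, "y": 0.359, "z": -0.15, "spin": 0.063, "fingers": -1},
  {"x": 0.079, "y": 0.359, "z": -0.15, "spin": 0.063, "fingers": -1},
  {"x": 0.079, "y": 0.359, "z": -0.15, "spin": 0.063, "fingers": -1},
  {"x": 0.079, "y": 0.359, "z": -0.15, "spin": 0.063, "fingers": -1},
  {"x": 0.079, "y": 0.359, "z": -0.15, "spin": 0.063, "fingers": -1},
  {"x": 0.079, "y": 0.359, "z": -0.15, "spin": 0.063, "fingers": -1},
])

```text
time_s: 15.78
tcp_pos: [0.5377, 0.0377, 0.1822]
eef_rot: [180.0, 0.0, -2.6]
contact_force: [0.4, 0.9, -1.7]
gripper_width: 0.0317
gripper_force: 15.0
```

Run:
```python
from h import *
s=sensors.get_state();print(s["tcp_pos"].round(4),s["eef_rot"].round(2),s["gripper_width"])
# tall cover front edge from w4 (saved view, 1.4 scale) at z of cover top
w=np.load("w4.npy",allow_pickle=True)[0]
a=[onz(w,u/1.4,v/1.4,.055+.043*.955) for u,v in ((190,82),(276,83))]
b=[onz(w,u/1.4,v/1.4,.055+.031*.955) for u,v in ((344,67),(453,68))]
print(np.round(a,4),np.round(b,4))
# high end tall floor
d=[onz(w,u/1.4,v/1.4,.098) for u,v in ((211,321),(290,322))]; print(np.round(d,4))
c=shot("wrist"); np.save("w7.npy",np.array([c],dtype=object),allow_pickle=True)
cv2.imwrite("pics/w7.png",c["pixels"][:,:,::-1])
# lip edges: brightness/hue profile across rows ahead of stick
g=cv2.cvtColor(c["pixels"],cv2.COLOR_RGB2GRAY)
for v in (60,80,100,120): print(v,g[v,225:350:3].tolist())
```

```text
[0.5377 0.0377 0.1822] [ 1.7999e+02  5.0000e-02 -2.6400e+00] 0.031655418618615615
[[0.6346 0.0602 0.0961]
 [0.6262 0.0099 0.0961]] [[ 0.6336 -0.0254  0.0846]
 [ 0.6305 -0.0845  0.0846]]
[[0.4958 0.0621 0.098 ]
 [0.4937 0.0128 0.098 ]]
60 [237, 237, 237, 237, 238, 223, 223, 235, 227, 228, 221, 223, 228, 230, 230, 231, 229, 229, 229, 228, 229, 228, 229, 228, 228, 229, 229, 221, 226, 228, 234, 181, 156, 154, 155, 119, 112, 112, 111, 112, 111, 111]
80 [138, 138, 138, 139, 110, 101, 111, 220, 213, 207, 199, 194, 187, 181, 176, 173, 168, 165, 163, 162, 161, 161, 164, 166, 170, 174, 178, 182, 189, 196, 201, 199, 147, 147, 147, 108, 108, 108, 108, 109, 109, 109]
100 [135, 134, 134, 97, 96, 97, 119, 126, 72, 64, 60, 103, 105, 111, 111, 109, 105, 106, 102, 101, 143, 143, 140, 138, 139, 106, 108, 81, 61, 62, 93, 128, 138, 139, 128, 101, 101, 100, 101, 100, 100, 100]
120 [148, 148, 148, 147, 146, 107, 107, 74, 71, 122, 128, 145, 143, 150, 152, 148, 142, 145, 141, 140, 144, 145, 142, 139, 141, 146, 148, 116, 123, 131, 71, 128, 133, 134, 135, 97, 94, 93, 93, 93, 92, 92]
```

drive_tool([
  {"x": 0.0, "y": -0.0015, "z": 0.03, "spin": 0.0, "fingers": -1},
  {"x": 0.0, "y": -0.0015, "z": 0.042, "spin": 0.0, "fingers": -1},
  {"x": 0.0, "y": -0.0015, "z": 0.042, "spin": 0.0, "fingers": -1},
])

```text
time_s: 16.2
tcp_pos: [0.5374, 0.0402, 0.1398]
eef_rot: [179.9, 0.1, -2.5]
contact_force: [-0.1, -0.5, -0.3]
gripper_width: 0.0315
gripper_force: 15.0
```

drive_tool([
  {"x": 0.0, "y": 0.0, "z": 0.006, "spin": 0.0, "fingers": -1},
  {"x": 0.0, "y": 0.0, "z": 0.01, "spin": 0.0, "fingers": -1},
  {"x": 0.002, "y": 0.0, "z": 0.014, "spin": 0.0, "fingers": -1},
  {"x": 0.004, "y": 0.0, "z": 0.018, "spin": 0.0, "fingers": -1},
  {"x": 0.006, "y": 0.0, "z": 0.022, "spin": 0.0, "fingers": -1},
  {"x": 0.006, "y": 0.0, "z": 0.022, "spin": 0.0, "fingers": -1},
], newtons=5)

```text
time_s: 16.95
tcp_pos: [0.5443, 0.0392, 0.1182]
eef_rot: [180.0, 0.0, -2.6]
contact_force: [-0.9, 0.1, -0.0]
gripper_width: 0.0317
gripper_force: 5.0
```

drive_tool([
  {"x": 0.001, "y": 0.0, "z": 0.003, "spin": 0.0, "fingers": -1},
  {"x": 0.001, "y": 0.0, "z": 0.003, "spin": 0.0, "fingers": -1},
])

```text
time_s: 17.2
tcp_pos: [0.5452, 0.0393, 0.1154]
eef_rot: [180.0, 0.0, -2.6]
contact_force: [0.7, 0.4, -0.9]
gripper_width: 0.0321
gripper_force: 5.0
```

drive_tool([
  {"x": 0.001, "y": 0.0, "z": 0.003, "spin": 0.0, "fingers": -1},
  {"x": 0.001, "y": 0.0, "z": 0.003, "spin": 0.0, "fingers": -1},
])

```text
time_s: 17.45
tcp_pos: [0.5462, 0.0392, 0.1125]
eef_rot: [-180.0, -0.0, -2.6]
contact_force: [0.6, -0.6, -0.0]
gripper_width: 0.0321
gripper_force: 5.0
```

drive_tool([
  {"x": 0.0, "y": 0.0, "z": 0.003, "spin": 0.0, "fingers": -1},
  {"x": 0.0, "y": 0.0, "z": 0.003, "spin": 0.0, "fingers": -1},
])

```text
time_s: 17.7
tcp_pos: [0.5467, 0.0393, 0.1101]
eef_rot: [-180.0, -0.1, -2.5]
contact_force: [0.4, -0.6, 4.2]
gripper_width: 0.0323
gripper_force: 5.0
```

drive_tool([
  {"x": 0.0, "y": 0.0, "z": 0.003, "spin": 0.0, "fingers": -1},
  {"x": 0.0, "y": 0.0, "z": 0.003, "spin": 0.0, "fingers": -1},
])

```text
time_s: 17.95
tcp_pos: [0.5469, 0.0393, 0.1072]
eef_rot: [-180.0, -0.1, -2.5]
contact_force: [1.5, -1.7, 4.4]
gripper_width: 0.032
gripper_force: 5.0
```

It is flush (steady slip force from 0.110). I'll release, back off and close.

drive_tool([
  {"x": 0.0, "y": 0.0, "z": -0.004, "spin": 0.0, "fingers": 0.2},
  {"x": 0.0, "y": 0.0, "z": -0.004, "spin": 0.0, "fingers": 0.2},
  {"x": 0.0, "y": 0.0, "z": -0.004, "spin": 0.0, "fingers": 0.2},
  {"x": 0.0, "y": 0.0, "z": -0.004, "spin": 0.0, "fingers": 0.2},
  {"x": 0.0, "y": 0.0, "z": -0.055, "spin": 0.0, "fingers": 0.2},
  {"x": -0.03, "y": 0.0, "z": -0.075, "spin": 0.0, "fingers": 0.2},
  {"x": -0.085, "y": 0.0, "z": -0.075, "spin": 0.0, "fingers": -1},
  {"x": -0.105, "y": 0.0, "z": -0.07, "spin": 0.0, "fingers": -1},
  {"x": -0.105, "y": 0.0, "z": -0.07, "spin": 0.0, "fingers": -1},
  {"x": -0.105, "y": 0.0, "z": -0.07, "spin": 0.0, "fingers": -1},
])

```text
time_s: 19.2
tcp_pos: [0.442, 0.0442, 0.1769]
eef_rot: [-180.0, -0.0, -2.5]
contact_force: [0.3, -0.5, 0.4]
gripper_width: 0.0181
gripper_force: 0.0
```

Run:
```python
from h import *
s=sensors.get_state();print(s["tcp_pos"].round(4),s["eef_rot"].round(2),s["gripper_width"])
c=shot("wrist"); np.save("w8.npy",np.array([c],dtype=object),allow_pickle=True)
save(c,"w8.png")
g=cv2.cvtColor(c["pixels"],cv2.COLOR_RGB2GRAY)
for v in (40,80,120,160): print(v,g[v,235:340:3].tolist())
print(g[100:300:4,285].tolist())
```

```text
[0.442  0.0442 0.1769] [-1.7999e+02 -5.0000e-02 -2.5400e+00] 0.01813791369018407
40 [233, 233, 233, 214, 215, 209, 206, 187, 205, 237, 239, 158, 154, 147, 157, 168, 169, 162, 150, 150, 159, 162, 161, 163, 163, 134, 121, 127, 139, 144, 144, 145, 143, 144, 104]
80 [139, 138, 134, 100, 100, 126, 131, 95, 116, 156, 163, 160, 146, 152, 158, 156, 166, 156, 153, 163, 170, 168, 168, 170, 170, 162, 115, 130, 134, 137, 138, 137, 138, 100, 100]
120 [144, 145, 106, 105, 97, 132, 101, 86, 140, 172, 172, 163, 155, 164, 170, 161, 159, 150, 149, 160, 162, 165, 173, 176, 174, 162, 105, 134, 137, 142, 141, 142, 102, 102, 103]
160 [143, 143, 131, 104, 103, 104, 104, 104, 155, 172, 170, 159, 161, 177, 173, 170, 163, 150, 151, 161, 164, 167, 169, 161, 156, 158, 144, 144, 145, 144, 144, 144, 144, 144, 144]
[166, 165, 162, 154, 154, 155, 156, 157, 157, 161, 157, 154, 156, 153, 153, 151, 150, 149, 151, 154, 140, 90, 188, 187, 171, 178, 187, 179, 185, 164, 155, 158, 74, 84, 82, 151, 224, 225, 225, 225, 57, 29, 34, 82, 96, 30, 157, 26, 35, 39]
```

The stick lies straight between the lips: columns 260–311 at all rows, near end at row 183. I'll push it.

drive_tool([
  {"x": 0.006, "y": 0.0, "z": 0.02, "spin": 0.0, "fingers": -1},
  {"x": 0.008, "y": 0.0, "z": 0.037, "spin": 0.0, "fingers": -1},
  {"x": 0.02, "y": 0.0, "z": 0.041, "spin": 0.0, "fingers": -1},
  {"x": 0.036, "y": 0.0, "z": 0.046, "spin": 0.0, "fingers": -1},
  {"x": 0.052, "y": 0.0, "z": 0.0507, "spin": 0.0, "fingers": -1},
  {"x": 0.068, "y": 0.0, "z": 0.0556, "spin": 0.0, "fingers": -1},
  {"x": 0.084, "y": 0.0, "z": 0.0606, "spin": 0.0, "fingers": -1},
  {"x": 0.1, "y": 0.0, "z": 0.0655, "spin": 0.0, "fingers": -1},
  {"x": 0.1, "y": 0.0, "z": 0.0655, "spin": 0.0, "fingers": -1},
])

```text
time_s: 20.38
tcp_pos: [0.5421, 0.0394, 0.1103]
eef_rot: [180.0, 0.0, -2.6]
contact_force: [0.8, -0.1, -1.4]
gripper_width: 0.0004
gripper_force: 0.0
```

drive_tool([
  {"x": 0.006, "y": 0.0, "z": 0.002, "spin": 0.0, "fingers": -1},
  {"x": 0.01, "y": 0.0, "z": 0.003, "spin": 0.0, "fingers": -1},
  {"x": 0.01, "y": 0.0, "z": 0.003, "spin": 0.0, "fingers": -1},
])

```text
time_s: 20.75
tcp_pos: [0.5513, 0.0391, 0.1082]
eef_rot: [-180.0, -0.0, -2.6]
contact_force: [-0.8, -0.4, -0.5]
gripper_width: 0.0004
gripper_force: 0.0
```

drive_tool([
  {"x": 0.004, "y": 0.0, "z": 0.001, "spin": 0.0, "fingers": -1},
  {"x": 0.004, "y": 0.0, "z": 0.001, "spin": 0.0, "fingers": -1},
])

```text
time_s: 21.0
tcp_pos: [0.5553, 0.0389, 0.1071]
eef_rot: [-180.0, -0.0, -2.6]
contact_force: [-0.1, 0.5, -1.2]
gripper_width: 0.0004
gripper_force: 0.0
```

drive_tool([
  {"x": 0.003, "y": 0.0, "z": 0.001, "spin": 0.0, "fingers": -1},
  {"x": 0.003, "y": 0.0, "z": 0.001, "spin": 0.0, "fingers": -1},
])

```text
time_s: 21.25
tcp_pos: [0.5583, 0.0387, 0.106]
eef_rot: [-180.0, -0.0, -2.6]
contact_force: [-0.2, -0.0, -0.6]
gripper_width: 0.0006
gripper_force: 0.0
```

drive_tool([
  {"x": 0.003, "y": 0.0, "z": 0.001, "spin": 0.0, "fingers": -1},
  {"x": 0.003, "y": 0.0, "z": 0.001, "spin": 0.0, "fingers": -1},
])

```text
time_s: 21.5
tcp_pos: [0.5613, 0.0385, 0.105]
eef_rot: [180.0, 0.0, -2.6]
contact_force: [0.2, 0.4, 0.0]
gripper_width: 0.0004
gripper_force: 0.0
```

drive_tool([
  {"x": 0.003, "y": 0.0, "z": 0.001, "spin": 0.0, "fingers": -1},
  {"x": 0.003, "y": 0.0, "z": 0.001, "spin": 0.0, "fingers": -1},
])

```text
time_s: 21.75
tcp_pos: [0.5617, 0.0384, 0.1047]
eef_rot: [180.0, 0.2, -2.6]
contact_force: [-13.5, 4.8, 15.7]
gripper_width: 0.0005
gripper_force: 9.2
```

drive_tool([
  {"x": 0.003, "y": 0.0, "z": 0.001, "spin": 0.0, "fingers": -1},
  {"x": 0.003, "y": 0.0, "z": 0.001, "spin": 0.0, "fingers": -1},
])

```text
time_s: 22.0
tcp_pos: [0.562, 0.0383, 0.1046]
eef_rot: [179.9, 0.5, -2.6]
contact_force: [-28.5, 9.4, 35.7]
gripper_width: 0.0005
gripper_force: 19.1
```

The stick is against its stop. Now the screwdriver.

drive_tool([
  {"x": -0.012, "y": 0.0, "z": -0.008, "spin": 0.0, "fingers": -1},
  {"x": -0.04, "y": 0.0, "z": -0.06, "spin": 0.0, "fingers": -1},
  {"x": -0.123, "y": 0.333, "z": -0.07, "spin": -0.115, "fingers": 1},
  {"x": -0.123, "y": 0.333, "z": -0.07, "spin": -0.115, "fingers": 1},
  {"x": -0.123, "y": 0.333, "z": -0.07, "spin": -0.115, "fingers": 1},
  {"x": -0.123, "y": 0.333, "z": -0.07, "spin": -0.115, "fingers": 1},
  {"x": -0.123, "y": 0.333, "z": -0.07, "spin": -0.115, "fingers": 1},
  {"x": -0.123, "y": 0.333, "z": -0.06, "spin": -0.115, "fingers": 1},
  {"x": -0.123, "y": 0.333, "z": -0.06, "spin": -0.115, "fingers": 1},
])

```text
time_s: 23.12
tcp_pos: [0.428, -0.2906, 0.1624]
eef_rot: [-180.0, 0.1, 3.8]
contact_force: [-0.0, 0.5, 0.2]
gripper_width: 0.0646
gripper_force: 0.0
```

Run:
```python
from h import *
s=sensors.get_state();print(s["tcp_pos"].round(4),s["eef_rot"].round(2),s["gripper_width"])
c=shot("wrist"); np.save("w9.npy",np.array([c],dtype=object),allow_pickle=True)
cv2.imwrite("pics/w9.png",c["pixels"][:,:,::-1])
h=cv2.cvtColor(c["pixels"],cv2.COLOR_RGB2HSV)
m=(((h[...,0]<6)|(h[...,0]>174))&(h[...,1]>180)&(h[...,2]>50)).astype(np.uint8)
m=cv2.morphologyEx(m,cv2.MORPH_CLOSE,np.ones((15,5)))
k=max(cv2.findContours(m,0,1)[0],key=cv2.contourArea)[:,0]
print(k.min(0),k.max(0),cv2.minAreaRect(k.astype(np.float32)))
P=np.array([onz(c,u,v,.0145)[:2] for u,v in k]); x=rectP(P); print(x)
t=pose()[1]; print("shift",shift([x[0]-t[0],x[1]-t[1],0]).round(4))
g=cv2.cvtColor(c["pixels"],cv2.COLOR_RGB2GRAY)
for v in range(k.min(0)[1],k.max(0)[1],12): 
    q=np.where(m[v])[0]; print(v,q.min(),q.max())
```

```text
[ 0.428  -0.2906  0.1624] [-1.7998e+02  6.0000e-02  3.8100e+00] 0.06460426390462967
[265 152] [296 257] ((280.28704833984375, 204.54501342773438), (30.065671920776367, 105.04493713378906), 0.784824550151825)
(0.4234957275390625, -0.288357666015625, 101.48252868652344, 28.188274383544922, 2.6376779079437256)
shift [-0.0051 -0.0017  0.    ]
152 274 279
164 272 293
176 272 293
188 269 294
200 267 295
212 266 295
224 265 295
236 265 294
248 267 292
```

drive_tool([
  {"x": -0.005, "y": -0.002, "z": 0.06, "spin": 0.026, "fingers": 1},
  {"x": -0.005, "y": -0.002, "z": 0.115, "spin": 0.026, "fingers": 1},
  {"x": -0.005, "y": -0.002, "z": 0.139, "spin": 0.026, "fingers": 1},
  {"x": -0.005, "y": -0.002, "z": 0.139, "spin": 0.026, "fingers": 0},
  {"x": -0.005, "y": -0.002, "z": 0.139, "spin": 0.026, "fingers": -1},
  {"x": -0.005, "y": -0.002, "z": 0.139, "spin": 0.026, "fingers": -1},
  {"x": -0.005, "y": -0.002, "z": 0.139, "spin": 0.026, "fingers": -1},
  {"x": -0.005, "y": -0.002, "z": 0.139, "spin": 0.026, "fingers": -1},
  {"x": -0.005, "y": -0.002, "z": 0.139, "spin": 0.026, "fingers": -1},
  {"x": -0.005, "y": -0.002, "z": 0.139, "spin": 0.026, "fingers": -1},
], newtons=40)

```text
time_s: 24.42
tcp_pos: [0.4242, -0.2873, 0.0242]
eef_rot: [180.0, -0.0, 2.5]
contact_force: [0.6, 0.0, 2.4]
gripper_width: 0.0282
gripper_force: 39.9
```

drive_tool([
  {"x": 0.0, "y": 0.0, "z": -0.05, "spin": 0.0, "fingers": -1},
  {"x": 0.0, "y": 0.0, "z": -0.11, "spin": 0.0, "fingers": -1},
  {"x": 0.0, "y": 0.0, "z": -0.16, "spin": 0.0, "fingers": -1},
  {"x": 0.089, "y": -0.41, "z": -0.186, "spin": 0.088, "fingers": -1},
  {"x": 0.089, "y": -0.41, "z": -0.186, "spin": 0.088, "fingers": -1},
  {"x": 0.089, "y": -0.41, "z": -0.186, "spin": 0.088, "fingers": -1},
  {"x": 0.089, "y": -0.41, "z": -0.186, "spin": 0.088, "fingers": -1},
  {"x": 0.089, "y": -0.41, "z": -0.186, "spin": 0.088, "fingers": -1},
  {"x": 0.089, "y": -0.41, "z": -0.186, "spin": 0.088, "fingers": -1},
  {"x": 0.089, "y": -0.41, "z": -0.186, "spin": 0.088, "fingers": -1},
])

```text
time_s: 25.68
tcp_pos: [0.4948, 0.1288, 0.2101]
eef_rot: [-180.0, 0.0, -2.4]
contact_force: [0.4, 0.2, -1.4]
gripper_width: 0.028
gripper_force: 39.9
```

drive_tool([
  {"x": 0.0, "y": 0.0, "z": 0.0, "spin": 0.0, "fingers": -1},
  {"x": 0.0, "y": 0.0, "z": 0.0, "spin": 0.0, "fingers": -1},
])

```text
time_s: 25.92
tcp_pos: [0.4944, 0.1261, 0.2095]
eef_rot: [180.0, 0.1, -2.5]
contact_force: [0.0, 0.9, -1.8]
gripper_width: 0.0277
gripper_force: 39.9
```

Run:
```python
from h import *
s=sensors.get_state();print(s["tcp_pos"].round(4),s["eef_rot"].round(2),s["gripper_width"])
c=shot("wrist"); np.save("w10.npy",np.array([c],dtype=object),allow_pickle=True)
print(proj(c,[.596,.124,.076]))
save(c,"w10.png",(185,60,385,260),3)
```

```text
[0.4944 0.1261 0.2095] [ 1.7996e+02  7.0000e-02 -2.4800e+00] 0.027671410499646252
[279.9978566   88.46241504]
```

View pics/w10.png

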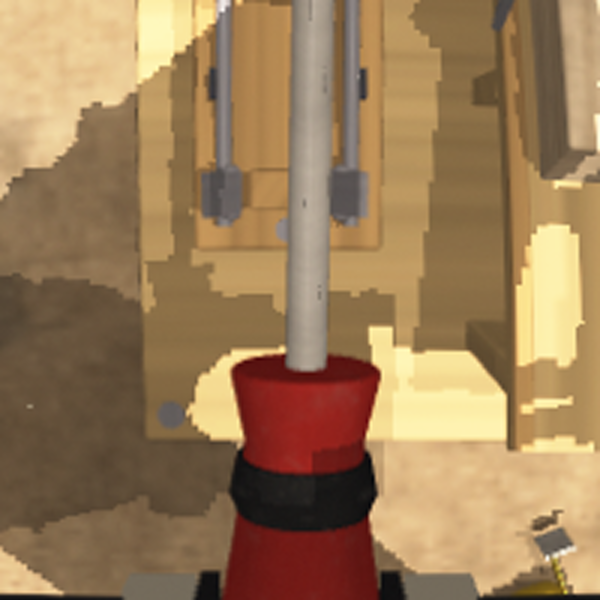

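The view shows the near clip arms at crop (222,194) and (350,194). The inner gap is about 24 mm, with its middle at image pixel (280.3,124.7). The shank is nearly parallel to the clip and about 1 mm right of the tool plane.

Run:
```python
from h import *
c=np.load("w10.npy",allow_pickle=True)[0]
Rt,t=pose()
q=lambda u,v:(u/3+185,v/3+60)
for z in (.076,.093):
    a=onz(c,*q(286,194),z); print(z,"near pair mid",a.round(4),"tool",(Rt.T@(a-t)).round(4))
# shank/handle axis in tool frame at height of axis
za=t[2]-.009
for p in ((306,360),(309,150),(311,10)):
    b=onz(c,*q(*p),za); print("shank tool",(Rt.T@(b-t)).round(4))
b=onz(c,*q(306,378),za+.003); print("handle front tool",(Rt.T@(b-t)).round(4))
# clip direction: rods at left/right, crop rows 20 and 150
for v in (20,150):
    m=(onz(c,*q(224,v),.045)+onz(c,*q(351,v),.045))/2; print("rods mid tool",(Rt.T@(m-t)).round(4))
```

```text
0.076 near pair mid [0.5657 0.1251 0.076 ] tool [ 0.0714 -0.0027  0.1336]
0.093 near pair mid [0.5663 0.1248 0.093 ] tool [ 0.072  -0.0025  0.1166]
shank tool [0.0505 0.0019 0.0089]
shank tool [0.0826 0.0023 0.0089]
shank tool [0.1039 0.0025 0.0089]
handle front tool [0.0483 0.0019 0.006 ]
rods mid tool [ 0.1248 -0.0027  0.1645]
rods mid tool [ 0.0841 -0.0027  0.1645]
```

drive_tool([
  {"x": 0.055, "y": -0.004, "z": 0.0, "spin": -0.01, "fingers": -1},
  {"x": 0.1065, "y": -0.004, "z": 0.03, "spin": -0.01, "fingers": -1},
  {"x": 0.1065, "y": -0.004, "z": 0.07, "spin": -0.01, "fingers": -1},
  {"x": 0.1065, "y": -0.004, "z": 0.084, "spin": -0.01, "fingers": -1},
  {"x": 0.1065, "y": -0.004, "z": 0.084, "spin": -0.01, "fingers": -1},
])

```text
time_s: 26.6
tcp_pos: [0.6009, 0.1246, 0.1258]
eef_rot: [179.9, 0.1, -2.0]
contact_force: [0.8, 0.7, -0.4]
gripper_width: 0.0282
gripper_force: 39.9
```

drive_tool([
  {"x": 0.0, "y": 0.0, "z": 0.01, "spin": 0.0, "fingers": -1},
  {"x": 0.0, "y": 0.0, "z": 0.02, "spin": 0.0, "fingers": -1},
  {"x": 0.0, "y": 0.0, "z": 0.026, "spin": 0.0, "fingers": -1},
  {"x": 0.0, "y": 0.0, "z": 0.026, "spin": 0.0, "fingers": -1},
], newtons=50)

```text
time_s: 27.1
tcp_pos: [0.6012, 0.1256, 0.0997]
eef_rot: [180.0, 0.0, -1.9]
contact_force: [0.5, 0.0, -1.3]
gripper_width: 0.0278
gripper_force: 49.9
```

drive_tool([
  {"x": 0.0, "y": 0.0, "z": 0.005, "spin": 0.0, "fingers": -1},
  {"x": 0.0, "y": 0.0, "z": 0.008, "spin": 0.0, "fingers": -1},
  {"x": 0.0, "y": 0.0, "z": 0.008, "spin": 0.0, "fingers": -1},
])

```text
time_s: 27.48
tcp_pos: [0.6021, 0.1257, 0.0929]
eef_rot: [-180.0, -0.1, -1.9]
contact_force: [-0.8, -1.9, 3.8]
gripper_width: 0.028
gripper_force: 49.8
```

drive_tool([
  {"x": 0.0, "y": 0.0, "z": 0.005, "spin": 0.0, "fingers": -1},
  {"x": 0.0, "y": 0.0, "z": 0.009, "spin": 0.0, "fingers": -1},
  {"x": 0.0, "y": 0.0, "z": 0.009, "spin": 0.0, "fingers": -1},
])

```text
time_s: 27.85
tcp_pos: [0.6028, 0.1258, 0.084]
eef_rot: [-180.0, -0.1, -1.9]
contact_force: [2.9, -2.1, 3.0]
gripper_width: 0.0278
gripper_force: 49.8
```

Lips are spreading and the lateral force is small. I'll continue to the seats.

drive_tool([
  {"x": 0.0, "y": 0.0, "z": 0.004, "spin": 0.0, "fingers": -1},
  {"x": 0.0, "y": 0.0, "z": 0.006, "spin": 0.0, "fingers": -1},
  {"x": 0.0, "y": 0.0, "z": 0.006, "spin": 0.0, "fingers": -1},
])

```text
time_s: 28.22
tcp_pos: [0.6011, 0.1254, 0.0767]
eef_rot: [180.0, 0.1, -1.9]
contact_force: [0.0, -1.9, 1.0]
gripper_width: 0.028
gripper_force: 49.8
```

drive_tool([
  {"x": 0.0, "y": 0.0, "z": 0.002, "spin": 0.0, "fingers": -1},
  {"x": 0.0, "y": 0.0, "z": 0.002, "spin": 0.0, "fingers": -1},
])

```text
time_s: 28.48
tcp_pos: [0.6012, 0.1254, 0.0765]
eef_rot: [180.0, 0.0, -1.9]
contact_force: [-5.3, -2.7, 15.9]
gripper_width: 0.0282
gripper_force: 49.8
```

drive_tool([
  {"x": 0.0, "y": 0.0, "z": 0.002, "spin": 0.0, "fingers": -1},
  {"x": 0.0, "y": 0.0, "z": 0.002, "spin": 0.0, "fingers": -1},
])

```text
time_s: 28.72
tcp_pos: [0.6013, 0.1254, 0.0763]
eef_rot: [180.0, -0.0, -1.9]
contact_force: [-12.4, -2.5, 30.3]
gripper_width: 0.0283
gripper_force: 49.9
```

It is firmly on the seats, with TCP z at 0.0765 as predicted. Release and go straight up.

drive_tool([
  {"x": 0.0, "y": 0.0, "z": -0.004, "spin": 0.0, "fingers": -1},
  {"x": 0.0, "y": 0.0, "z": -0.004, "spin": 0.0, "fingers": 0.05},
  {"x": 0.0, "y": 0.0, "z": -0.004, "spin": 0.0, "fingers": 0.05},
  {"x": 0.0, "y": 0.0, "z": -0.004, "spin": 0.0, "fingers": 0.05},
  {"x": 0.0, "y": 0.0, "z": -0.004, "spin": 0.0, "fingers": 0.05},
  {"x": 0.0, "y": 0.0, "z": -0.05, "spin": 0.0, "fingers": 0.05},
  {"x": 0.0, "y": 0.0, "z": -0.11, "spin": 0.0, "fingers": 0.05},
  {"x": -0.06, "y": 0.0, "z": -0.16, "spin": 0.0, "fingers": 0.05},
  {"x": -0.1, "y": 0.03, "z": -0.18, "spin": 0.0, "fingers": 0.05},
  {"x": -0.1, "y": 0.03, "z": -0.18, "spin": 0.0, "fingers": 0.05},
])

```text
time_s: 29.98
tcp_pos: [0.4991, 0.0984, 0.2563]
eef_rot: [-179.8, -0.3, -1.9]
contact_force: [0.7, -0.3, -0.4]
gripper_width: 0.0462
gripper_force: 0.0
```

Run:
```python
from h import *
s=sensors.get_state();print(s["tcp_pos"].round(4),s["eef_rot"].round(2),s["gripper_width"])
c=shot("wrist"); cv2.imwrite("pics/w11.png",c["pixels"][:,:,::-1])
h=cv2.cvtColor(c["pixels"],cv2.COLOR_RGB2HSV)
m=(((h[...,0]<6)|(h[...,0]>174))&(h[...,1]>180)&(h[...,2]>50)).astype(np.uint8)
m=cv2.morphologyEx(m,cv2.MORPH_CLOSE,np.ones((25,5)))
k=max(cv2.findContours(m,0,1)[0],key=cv2.contourArea)[:,0]
P=np.array([onz(c,u,v,.067)[:2] for u,v in k]); print("driver",rectP(P),k.min(0),k.max(0))
# expected rear edges of the two parts (top face rear edge) and profile there
g=cv2.cvtColor(c["pixels"],cv2.COLOR_RGB2GRAY).astype(int)
x0,z0=.487,.095
for n,y,s0,h in (("flat",-.051,-.120,.02),("stick",.0385,-.130,.032)):
    dx=.0038 if n=="stick" else 0
    for o in (-.01,0,.01):
        p=[x0+dx+(s0+o+.207)*.955+h*.2955,y,z0-(s0+o+.207)*.2955+h*.955]; print(n,o,proj(c,p).round(0))
    u,v=proj(c,[x0+dx+(s0+.207)*.955+h*.2955,y,z0-(s0+.207)*.2955+h*.955]).astype(int)
    print(v-16,g[v-16:v+16:2,u-3:u+4].mean(1).astype(int).tolist())
```

```text
[0.4991 0.0984 0.2563] [-179.82   -0.26   -1.91] 0.046233748253290595
driver (0.601628173828125, 0.12417173767089844, 99.46285247802734, 27.133272171020508, -2.2298965454101562) [241  46] [268 143]
flat -0.01 [432. 129.]
flat 0 [431. 120.]
flat 0.01 [430. 110.]
103 [197, 197, 202, 201, 198, 204, 208, 180, 114, 110, 204, 216, 215, 215, 215, 215]
stick -0.01 [348. 131.]
stick 0 [348. 120.]
stick 0.01 [347. 109.]
103 [156, 160, 156, 154, 155, 158, 161, 111, 95, 98, 99, 104, 147, 147, 148, 148]
```

```bash
python3 -c "
from plant import r
print(r.close_job())"
```

```text
the job is handed in; nothing more can be done
None
```

I handed the job in at about 30 s: by force contact and a last wrist-camera measurement, the flat offcut and square stick are against their back stops and the screwdriver is home in the clip, blade pointing away from the robot.

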